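# Close a board test fixture

## Robot

A 6-joint arm with a two-finger parallel gripper is mounted at the origin on the work surface. World frame = base frame: x ahead of the robot, y to its left, z up, the work surface at z = 0. Lengths are in m, angles in rad, forces in N, time in s.
With the tool pointing down it reaches from about 0.375 to 0.9 m from the base axis. Payload 3.1 kg.
Tool frame: the origin (TCP) lies at the very end of the fingers, on their centre line; the grasp point (between the pads) lies 19 mm behind it (manip.pinch_z is the distance from the TCP to the grasp point, in m); z points along the fingers, y is the direction in which the jaws open and shut (so a half turn about z gives the same grasp; the last joint's range is limited). The gripper opens to 85 mm and grips with 20 to 120 N. Pads are 22 mm wide; open, the fingers measure 114 mm over their backs; the gripper's body (76 mm by 85 mm) begins 54 mm behind the grasp point. The pads swing forward as they close: fully open they stand 13 mm farther back than shut.
Start: joints at [0.965, 0.527, 1.433, -0, 1.181, -0.178], TCP at [0.259, 0.569, 0.231] pointing down, gripper open.
Joint ranges: [-3.08, 3.08], [-0.75, 2.2], [0.22, 2.44], [-1.43, 4.57], [0, 2.65], [-2.85, 2.85]. Speed limits (rad/s): [2.79, 2.79, 3.14, 3.14, 3.14, 3.14].

## Interface

Orientations are given as a unit quaternion [x, y, z, w].
In Python, from station import manip gives the robot as it stands.
- The arm moves only by the tool drive_tool, never from a script. Its argument "increments" is a list of rows, each a list of 7 numbers: the closure in counts, from 0 (fully open) to 255 (shut), then the shift along the tool's x, y, z in cm, then the turn, a rotation vector about the tool's x, y, z in rad. A call has 1 to 20 rows; each row is the pose to reach, as a shift and turn from the pose commanded when the call began, along the tool's axes at that moment; what a row does not reach only later rows make up. A row lasts 1/10 s, in which the tool goes at most 50 mm and 8.59 degrees, less where a joint would pass 70% of its speed; a pose out of reach is approached as far as the arm can. A call with a gripper value outside its range is refused whole. The fingers move at their own pace and stop on an object; "force" is the grip in N (left out, the last holds). Time passes only in rows, so rows that repeat a pose let the fingers close. It gives the time, the measured TCP pose, the force and the opening at its end, in the units of the state.
- manip.sense(): the state, without advancing time (a new reading comes with each control period).
- manip.snapshot(name): name is "scene" or "top" or "wrist"; returns the picture (400x640x3 uint8, red, green, blue); there is no depth.
- manip.camera_model(name): a dict with "mtx" (3x3 intrinsics, pixels), "cam_to_world" (4x4, takes a point from camera to world coordinates). Camera axes: x right, y down, z forward; pixel columns grow to the right and rows downward; lengths in m; the calibration is good to about 2 mm. A picture is of the moment at which its call begins: read the wrist's pose just before it. camera_model takes no time and is no camera call; for the wrist camera it gives the pose at the moment of the call.
- manip.sign_off(): hands the job in, once; it reports no verdict.
The state is a dict: "t": time; "q": joint angles; "qd": joint speeds; "tau": joint torques, N m; "tcp_pos": TCP position; "tool_rot": TCP orientation; "force": force on the tool from outside, world axes, zero at the start; "ft_torque": the same for the moment, N m; "finger_gap": opening from 0.0 (shut) to 1.0 (fully open).
Only numpy, scipy, OpenCV 4.12 (cv2) and the standard library are available. Lean on these libraries where they do the work, as an engineer would, in place of code of your own. Each camera call takes 0.05 s, during which the arm holds its last target. There are 200 camera calls.

## Task

A circuit board lies in the black test fixture, whose metal flap stands open. With the fingertips, fold the flap down over the board and, keeping it pressed down against its spring, push it along by its rib until its tongue is tucked all the way beneath the retaining lip and the flap stays shut by itself. Push gently, pinch or lift nothing, leave the board in its nest and the other things on the bench where they are.

Things in the scene. Friction and masses are not known exactly. Their poses are not given: they have to be found in the camera images.
- fixture: black block fixed to the bench, 195 (x) x 130 (y) x 30 mm high; origin at bench level under the nest's middle (block spans x -100 to +95 mm). x points level from hinge side to lip side, roughly away from the robot; z up. Hinge axis: along y, at x = -65 mm + joint carriage, z = 34 mm. Nest 76 x 66 mm, open at the top, floor at z = 8 mm
- flap (a joint): aluminium flap's angle, rad: 0 = folded level over the board (hard stop, upper face at z = 36 mm); 1.6 to 1.95 at the start (upright or leaning back); stop at 2.1. Plate 4 mm thick, 88 mm wide, 5 to 115 mm from the hinge axis, which is at half its thickness. A spring opens it: shutting takes up to 0.17 N m (nearly down); let go untucked, it springs up again
- carriage (a joint): m: the hinge slides along the fixture's +x, carrying the flap: 0 = right back, 0.016 = stop, fully tucked. Friction about 3 N; stays where left. Starts at 0 to 0.003. Below 0.004 the flap folds down clear of the lip; above, the tongue lands on top of the lip. Once tucked and let go, the flap rises about 0.03 rad until the tongue bears on the lip from beneath
- rib (a point): middle of the rib on the flap's outer face (its upper face when shut): a bar 50 mm long across the flap, 6 mm thick, 9 mm high, 84 to 90 mm from the hinge axis. Between hinge and rib the outer face is plain plate to press on; pushing the rib's hinge-side face along the fixture's +x slides the flap. Site x axis: hinge to tongue; z: out of the outer face
- tongue (a point): middle of the free edge of the flap's tongue, which is 36 mm wide, 4 mm thick and reaches from 115 to 130 mm from the hinge axis; half-way through its thickness
- lip (a point): middle of the lower edge of the lip's mouth, at x = 70, z = 40 mm in the fixture. The aluminium lip is 50 mm wide, 5 mm thick (z 40 to 45 mm) and overhangs from x = 70 to 83 mm, where its foot begins; beneath it are 10 mm of room above the block
- board_mid (a point): middle of the loose green circuit board in the nest, 70 x 60 x 3 mm with parts up to 12 mm high; 3 mm of play round it
- spool: loose bystander: aluminium solder spool standing on end, 60 mm across, 44 mm high; origin under its centre
- tin: loose bystander: round steel tip-cleaning tin with brass filling, 68 mm across, 36 mm high; origin under its centre
- flux: loose bystander: small bottle, 38 mm across, 75 mm high; origin under its centre
- screwdriver: loose bystander: screwdriver lying on the bench to the left of the fixture
- tweezers: loose bystander: steel tweezers, 130 mm long, lying on the bench to the right
Mind the look-alikes: they are no part of the job. Leave any green look-alike of the fixture alone.

How it is judged:
On the way, in this order (a step that is already met when the one before it is completed fails the run):
1. the flap is folded down over the board (value of joint flap below 0.06 rad), for 0.05 s.
2. the tongue is tucked beneath the lip (value of joint flap below 0.06 rad and value of joint carriage above 0.012 m), for 0.1 s.
At the end, for the whole second after the job is handed in: The flap is shut (within 0.06 rad of level) and slid at least 12 of its 16 mm, so that the tongue is held beneath the lip; the board is still in its nest (moved less than 10 mm) and every bystander is within 15 mm of where it was (all of step 2 and distance of board_mid from where it was at the start of the episode below 0.01 m and distance of each of spool, tin, flux, screwdriver, tweezers from where it was at the start of the episode below 0.015 m); the robot touches nothing.
It fails at once if the flap is forced: the robot bears on it with more than 40 N (contact force between the arm and flap above 40 N).
It fails at once if the fingers force the flap with more than 40 N (contact force between the fingers and flap above 40 N).
It fails at once if the board is lifted or shifted out of its nest (distance of board_mid from where it was at the start of the episode above 0.01 m).
It fails at once if a bystander is lifted or shifted by more than 15 mm (distance of any of spool, tin, flux, screwdriver, tweezers from where it was at the start of the episode above 0.015 m).
It also fails if it takes over 40 s, if anything falls off the work surface, if the arm or the gripper's body presses on something with over 40 N, if the wrist force passes 120 N, or if a joint passes its speed limit or range.

## Working session

There is one attempt and no reset: what is moved stays moved. The work goes in short steps, Python scripts to look and compute and a tool call to move; the robot and the scene stay as the last step left them, time stands still between calls to the robot, and variables do not carry over. Pictures are saved under pics/ and viewed, about 8 in all and at most 12, crops included, and the job is handed in when it is done.

Besides the shell and the picture viewer there is one more tool, called after "Request:" as name(argument=value, ...) on one line, values as JSON. drive_tool: Moves the arm, as the interface text tells. Its arguments: {"type":"object","properties":{"increments":{"type":"array","items":{"type":"array","items":{"type":"number"}}},"force":{"type":"number"}},"required":["increments"]}

```bash
mkdir -p pics; python3 - <<'E'
from station import manip
import cv2,numpy as np
s=manip.sense();print(s['t'],s['tcp_pos'],s['tool_rot'],s['force'])
for n in("scene","top"):
    cv2.imwrite(f"pics/{n}1.png",manip.snapshot(n)[:,:,::-1])
    c=manip.camera_model(n);print(n,np.round(c['mtx'],1).tolist(),np.round(c['cam_to_world'],3).tolist())
E
```

```text
0.0 [0.2588741  0.56807779 0.23031262] [ 2.12283311e-01  9.77207555e-01 -1.01021587e-03 -4.12126536e-04] [0.65577999 1.52676961 0.12815956]
scene [[382.1, 0.0, 317.2], [0.0, 382.1, 195.1], [0.0, 0.0, 1.0]] [[0.372, 0.801, -0.469, 0.963], [0.928, -0.322, 0.186, -0.185], [-0.002, -0.504, -0.863, 0.915], [0.0, 0.0, 0.0, 1.0]]
top [[418.3, 0.0, 310.4], [0.0, 418.3, 202.7], [0.0, 0.0, 1.0]] [[0.017, -0.99, 0.141, 0.326], [-1.0, -0.018, -0.002, -0.001], [0.004, -0.141, -0.99, 1.275], [0.0, 0.0, 0.0, 1.0]]
```

View pics/scene1.png

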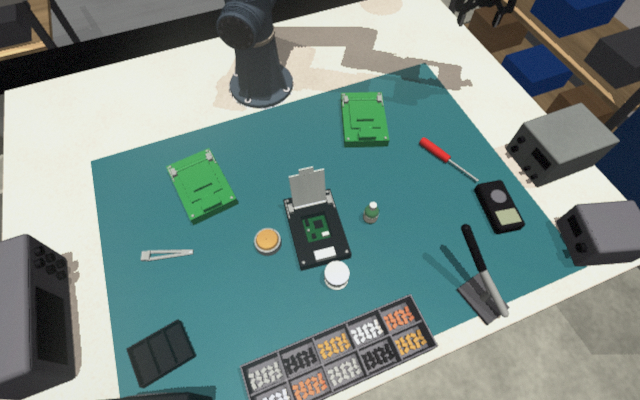

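View pics/top1.png

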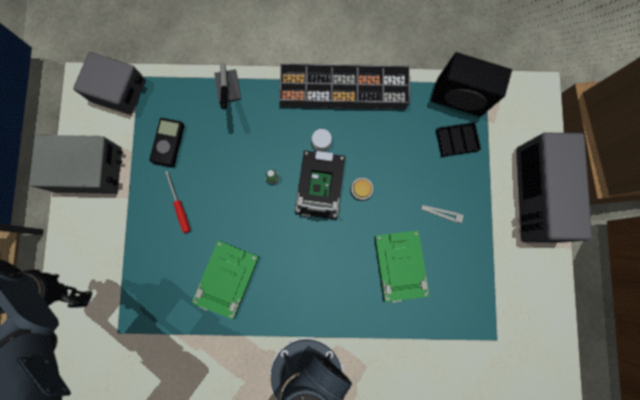

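The scene view shows the black fixture at about (317,230), with its flap standing at (308,188). The top view shows it at about (321,184), with the lip towards the spool at (322,140), the flux bottle at (271,177) and the tin at (362,188). Next I'll measure its outline.

```bash
cat >h.py <<'E'
from station import manip
import cv2,numpy as np
from scipy.spatial.transform import Rotation as R
def ray(n,uv,c=None):
    c=c or manip.camera_model(n);T=c['cam_to_world']
    d=T[:3,:3]@np.linalg.inv(c['mtx'])@[uv[0],uv[1],1];return T[:3,3],d
def plane(n,uv,z,c=None):
    o,d=ray(n,uv,c);return o+d*(z-o[2])/d[2]
def proj(n,p,c=None):
    c=c or manip.camera_model(n);T=np.linalg.inv(c['cam_to_world'])
    q=c['mtx']@(T[:3,:3]@p+T[:3,3]);return q[:2]/q[2]
E
python3 - <<'E'
from h import *
im=cv2.imread("pics/top1.png")
m=(im.max(2)<60).astype(np.uint8);m[:140]=0;m[225:]=0;m[:,:285]=0;m[:,350:]=0
cs,_=cv2.findContours(m,cv2.RETR_EXTERNAL,cv2.CHAIN_APPROX_NONE)
c=max(cs,key=cv2.contourArea);r=cv2.minAreaRect(c);print(r)
w=np.array([plane("top",p,0.03) for p in cv2.boxPoints(r)]);print(w.round(3),w.mean(0))
w2=np.array([plane("top",p[0],0.03)[:2] for p in c],np.float32);print(cv2.minAreaRect(w2))
cv2.imwrite("pics/topcrop.png",cv2.resize(im[120:230,250:390],None,fx=5,fy=5,interpolation=cv2.INTER_CUBIC))
E
```

```text
((320.7860107421875, 176.9026336669922), (41.25456619262695, 47.514808654785156), 7.765166282653809)
[[ 0.519  0.037  0.03 ]
 [ 0.665  0.02   0.03 ]
 [ 0.649 -0.105  0.03 ]
 [ 0.504 -0.086  0.03 ]] [ 0.5840913  -0.03338087  0.03      ]
((0.5841233134269714, -0.03333861380815506), (0.12464017421007156, 0.14692702889442444), 83.1660385131836)
```

View pics/topcrop.png

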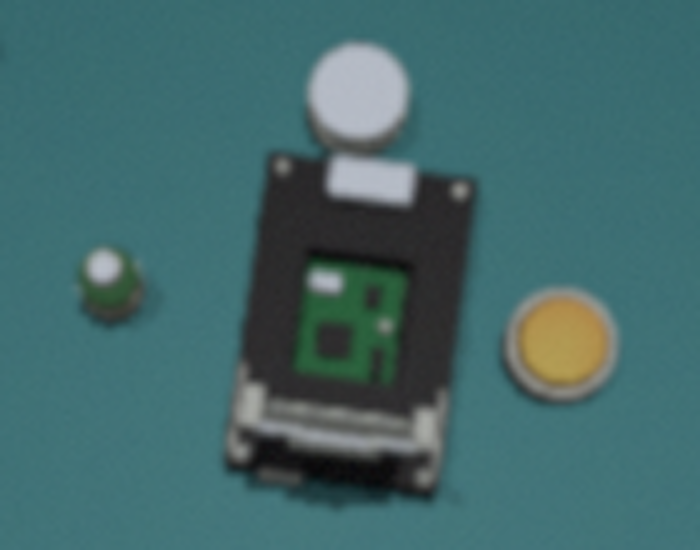

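The crop shows the far block corners at about (270,153) and (477,182), the near ones at about (225,465) and (435,493), and the flap leaning back slightly at y≈440.

```bash
python3 - <<'E'
from h import *
w=np.array([plane("top",(250+a/5,120+b/5),.03) for a,b in((270,153),(477,182),(435,493),(225,465))])[:,:2]
print(w.round(3)); ex=(w[0]+w[1]-w[2]-w[3])/2; ey=(w[0]+w[3]-w[1]-w[2])/2
print(np.linalg.norm(ex),np.linalg.norm(ey),np.degrees(np.arctan2(ex[1],ex[0])),np.degrees(np.arctan2(-ey[0],ey[1])))
y=np.radians(-8);u=np.array([np.cos(y),np.sin(y)]);o=w.mean(0)+u*.0025;print("origin",o,"hinge",o-.065*u)
for n,p in(("spool",(355,90)),):print(n,plane("top",(250+p[0]/5,120+p[1]/5),.044))
s=manip.sense();Rm=R.from_quat(s['tool_rot']);print(Rm.as_matrix().round(3))
h=o-.065*u-.09*u;t=np.r_[h,.23];print(t,"tool shift cm",Rm.inv().apply(t-s['tcp_pos'])*100)
E
```

```text
[[ 0.665  0.019]
 [ 0.649 -0.108]
 [ 0.457 -0.084]
 [ 0.472  0.042]]
0.19342370359500063 0.12726542036260013 -7.030703684772439 -6.89096628423301
origin [ 0.56310661 -0.03278927] hinge [ 0.49873919 -0.02374302]
spool [ 0.70107652 -0.0320013   0.044     ]
[[-0.91   0.415 -0.001]
 [ 0.415  0.91  -0.002]
 [ 0.    -0.002 -1.   ]]
[ 0.40961506 -0.01121744  0.23      ] tool shift cm [-37.75134725 -46.46059533   0.11885977]
```

Request:
drive_tool(increments=[[255,-37.7,-46.5,0,0,0,-0.305],[255,-37.7,-46.5,0,0,0,-0.305],[255,-37.7,-46.5,0,0,0,-0.305],[255,-37.7,-46.5,0,0,0,-0.305],[255,-37.7,-46.5,0,0,0,-0.305],[255,-37.7,-46.5,0,0,0,-0.305],[255,-37.7,-46.5,0,0,0,-0.305],[255,-37.7,-46.5,0,0,0,-0.305],[255,-37.7,-46.5,0,0,0,-0.305],[255,-37.7,-46.5,0,0,0,-0.305],[255,-37.7,-46.5,0,0,0,-0.305],[255,-37.7,-46.5,0,0,0,-0.305],[255,-37.7,-46.5,0,0,0,-0.305],[255,-37.7,-46.5,0,0,0,-0.305],[255,-37.7,-46.5,0,0,0,-0.305],[255,-37.7,-46.5,0,0,0,-0.305],[255,-37.7,-46.5,0,0,0,-0.305],[255,-37.7,-46.5,0,0,0,-0.305]], force=40)

```text
t: 1.9
tcp_pos: [0.4091, -0.0098, 0.2314]
tool_rot: [0.06, 0.998, 0.0, -0.0]
force: [0.4, 0.6, -0.2]
finger_gap: -0.0
```

```bash
python3 - <<'E'
from h import *
s=manip.sense();print(s['t'],s['tcp_pos'],R.from_quat(s['tool_rot']).as_matrix().round(3).tolist(),s['force'],s['finger_gap'])
c=manip.camera_model("wrist");np.savez("w1.npz",**c)
cv2.imwrite("pics/w1.png",manip.snapshot("wrist")[:,:,::-1]);print(c['cam_to_world'].round(3).tolist())
E
```

```text
1.9 [ 0.40912624 -0.00975404  0.23135027] [[-0.993, 0.12, -0.0], [0.12, 0.993, 0.0], [0.0, 0.0, -1.0]] [ 0.40469972  0.63540931 -0.21633051] -0.00011791776361297723
[[0.119, 0.954, 0.277, 0.34], [0.993, -0.114, -0.034, -0.002], [-0.001, 0.279, -0.96, 0.374], [0.0, 0.0, 0.0, 1.0]]
```

View pics/w1.png

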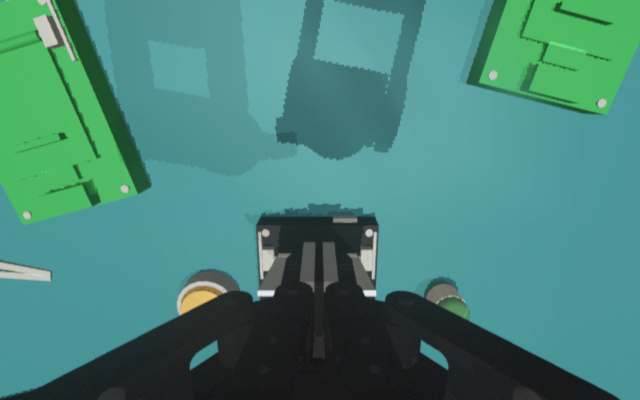

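The wrist view shows the block's rear corners at about (259,226) and (378,224), its rear screws at (265,233) and (373,233), and the fingers centred over the fixture.

```bash
python3 - <<'E'
from h import *
c=dict(np.load("w1.npz"))
a=[plane("wrist",p,.03,c) for p in((259,226),(378,224))];print(np.round(a,4))
o=np.array([.5631,-.0328]);y=np.radians(-7);u=np.array([np.cos(y),np.sin(y)]);v=np.array([-u[1],u[0]])
for q in a+[np.r_[.4091,-.0098]]:print(((q[:2]-o)@u).round(4),((q[:2]-o)@v).round(4))
im=cv2.imread("pics/w1.png");cv2.imwrite("pics/w1c.png",cv2.resize(im[200:310,235:405],None,fx=4.5,fy=4.5,interpolation=cv2.INTER_CUBIC))
im=cv2.imread("pics/scene1.png");cv2.imwrite("pics/s1c.png",cv2.resize(im[150:280,260:400],None,fx=4.5,fy=4.5,interpolation=cv2.INTER_CUBIC))
E
```

```text
[[ 0.4618 -0.0801  0.03  ]
 [ 0.4746  0.0451  0.03  ]]
-0.0947 -0.0593
-0.0974 0.0665
-0.1557 0.0041
```

View pics/s1c.png

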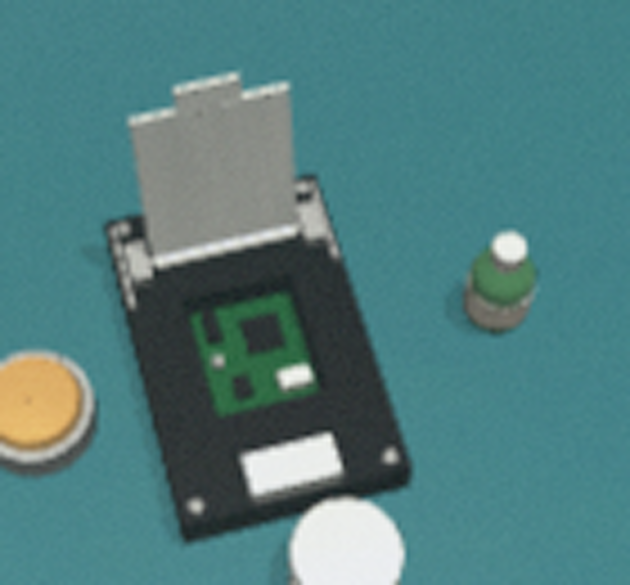

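The scene crop shows the tongue edge's middle at about (207,82), the lip mouth's upper edge from (243,452) to (337,433) and the flap's hinge edge from (155,262) to (298,232).

```bash
python3 - <<'E'
from h import *
o=np.array([.564,-.0315]);y=np.radians(-7);u=np.array([np.cos(y),np.sin(y)]);v=np.array([-u[1],u[0]])
f=lambda p:(((p[:2]-o)@u*1e3).round(1),((p[:2]-o)@v*1e3).round(1),round(p[2]*1e3,1))
S=lambda a,b:(260+a/4.5,150+b/4.5)
T=lambda a,b:(250+a/5,120+b/5)
print("lip s",f(plane("scene",S(290,443),.045)),"lip t",f(plane("top",T(370,203),.045)))
def tong(n,p):
    O,d=ray(n,p);V=np.r_[v,0];k=((np.r_[o,0]-O)@V)/(d@V);return f(O+k*d)
# scene/top rays for tongue: triangulate
(O1,d1),(O2,d2)=ray("scene",S(207,82)),ray("top",T(345,440))
k=np.linalg.lstsq(np.c_[d1,-d2],O2-O1,rcond=None)[0]
print("tongue",f(O1+k[0]*d1),f(O2+k[1]*d2))
(O1,d1),(O2,d2)=ray("scene",S(290,443)),ray("top",T(370,203))
k=np.linalg.lstsq(np.c_[d1,-d2],O2-O1,rcond=None)[0]
print("liptri",f(O1+k[0]*d1),f(O2+k[1]*d2))
E
```

```text
lip s (np.float64(73.1), np.float64(3.2), np.float64(45.0)) lip t (np.float64(67.4), np.float64(-2.3), np.float64(45.0))
tongue (np.float64(-91.2), np.float64(1.0), np.float64(159.6)) (np.float64(-92.5), np.float64(-6.1), np.float64(159.5))
liptri (np.float64(70.4), np.float64(4.0), np.float64(38.2)) (np.float64(69.2), np.float64(-2.3), np.float64(37.9))
```

Request:
drive_tool(increments=[[255,0,0,5,0,0,0],[255,0,0,9,0,0,0],[255,0,0,11.6,0,0,0],[255,-2,0,11.6,0,0,0],[255,-3,0,11.6,0,0,0],[255,-4,0,11.6,0,0,0],[255,-5,0,11.6,0,0,0],[255,-6,0,11.6,0,0,0],[255,-7,0,11.6,0,0,0],[255,-7.5,0,11.6,0,0,0],[255,-8,0,11.6,0,0,0],[255,-8,0,11.6,0,0,0]])

```text
t: 3.15
tcp_pos: [0.4895, -0.0208, 0.1154]
tool_rot: [0.061, 0.998, -0.0, 0.001]
force: [0.3, 0.2, -1.0]
finger_gap: -0.002
```

```bash
python3 - <<'E'
from h import *
s=manip.sense();print(s['t'],s['tcp_pos'],s['force'])
im=manip.snapshot("scene")[150:280,260:400,::-1];im=cv2.resize(im,None,fx=4.5,fy=4.5,interpolation=cv2.INTER_CUBIC)
cv2.imwrite("pics/s2c.png",im)
E
```

```text
3.15 [ 0.4895173  -0.02080929  0.11535815] [ 0.32814732  0.20986568 -0.97719674]
```

View pics/s2c.png

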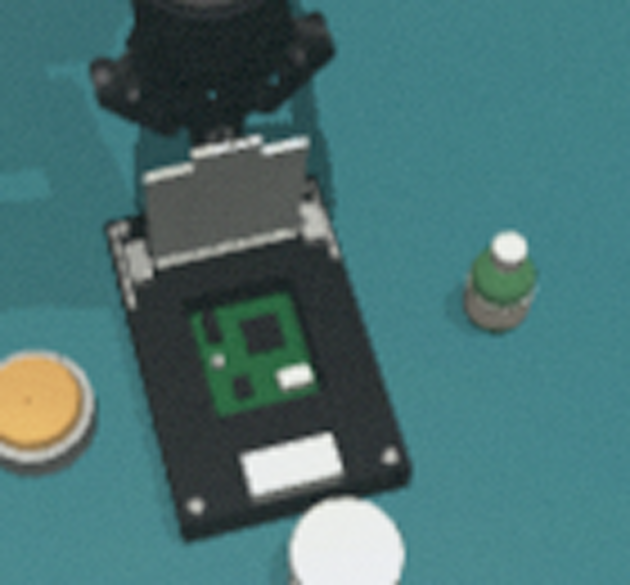

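Request:
drive_tool(increments=[[255,-0.6,0,0.2,0,0,0],[255,-1.1,0,0.4,0,0,0],[255,-1.6,0,0.8,0,0,0],[255,-2.0,0,1.2,0,0,0],[255,-2.6,0,1.7,0,0,0],[255,-3.1,0,2.1,0,0,0],[255,-3.6,0,2.4,0,0,0],[255,-4.0,0,2.6,0,0,0],[255,-4.4,0,2.8,0,0,0],[255,-4.8,0,3.0,0,0,0],[255,-5.2,0,3.3,0,0,0],[255,-5.5,0,3.6,0,0,0],[255,-5.8,0,3.9,0,0,0],[255,-6.1,0,4.3,0,0,0],[255,-6.4,0,4.8,0,0,0],[255,-6.6,0,5.2,0,0,0],[255,-6.8,0,5.6,0,0,0],[255,-6.8,0,5.6,0,0,0]])

```text
t: 5.0
tcp_pos: [0.5566, -0.029, 0.0588]
tool_rot: [0.061, 0.998, 0.0, 0.0]
force: [-1.1, 0.8, 1.0]
finger_gap: 0.004
```

```bash
python3 - <<'E'
from h import *
s=manip.sense();print(s['t'],s['tcp_pos'],s['force'])
im=manip.snapshot("scene")[150:280,260:400,::-1];im=cv2.resize(im,None,fx=4.5,fy=4.5,interpolation=cv2.INTER_CUBIC)
cv2.imwrite("pics/s3c.png",im)
E
```

```text
5.0 [ 0.55662301 -0.02900843  0.05878162] [-1.09575742  0.80039871  0.95852745]
```

View pics/s3c.png

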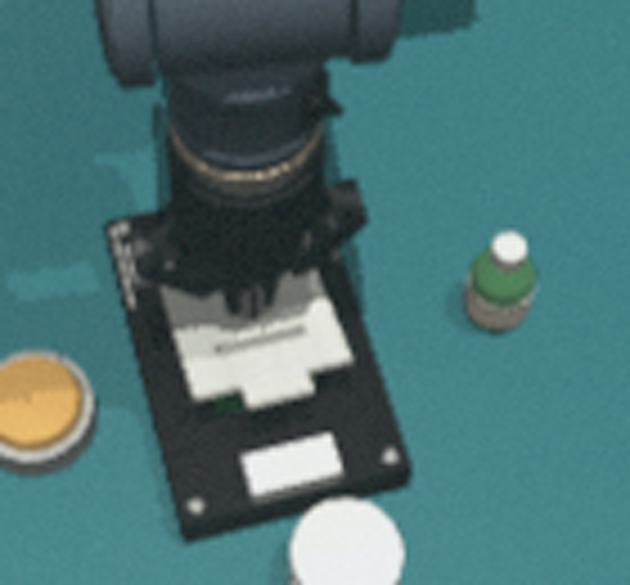

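The flap is down to about 20°, and the fingertip is on the plain plate on the hinge side of the rib (260,340). I'll keep pressing down.

Request:
drive_tool(increments=[[255,-0.1,0,0.4,0,0,0],[255,-0.2,0,0.8,0,0,0],[255,-0.25,0,1.2,0,0,0],[255,-0.3,0,1.5,0,0,0],[255,-0.3,0,1.8,0,0,0],[255,-0.3,0,2.0,0,0,0],[255,-0.3,0,2.15,0,0,0],[255,-0.3,0,2.15,0,0,0]])

```text
t: 5.85
tcp_pos: [0.5593, -0.0295, 0.0377]
tool_rot: [0.061, 0.998, -0.0, -0.0]
force: [0.7, -0.6, 1.5]
finger_gap: 0.0
```

Request:
drive_tool(increments=[[255,0,0,0.1,0,0,0],[255,0,0,0.2,0,0,0],[255,0,0,0.2,0,0,0]])

```text
t: 6.15
tcp_pos: [0.5593, -0.0295, 0.036]
tool_rot: [0.061, 0.998, -0.0, 0.0]
force: [0.6, -0.2, 3.7]
finger_gap: 0.004
```

Request:
drive_tool(increments=[[255,0,0,0.05,0,0,0],[255,0,0,0.1,0,0,0],[255,0,0,0.1,0,0,0]])

```text
t: 6.45
tcp_pos: [0.5594, -0.0295, 0.0358]
tool_rot: [0.061, 0.998, -0.0, 0.0]
force: [0.3, -1.5, 9.6]
finger_gap: -0.002
```

It is against the hard stop, with about 9 N on it. Now I'll slide it along +x.

Request:
drive_tool(increments=[[255,-0.3,0,0,0,0,0],[255,-0.6,0,0,0,0,0],[255,-0.9,0,0,0,0,0],[255,-1.1,0,0,0,0,0],[255,-1.3,0,0,0,0,0],[255,-1.5,0,0,0,0,0],[255,-1.5,0,0,0,0,0]])

```text
t: 7.15
tcp_pos: [0.5727, -0.0311, 0.0357]
tool_rot: [0.061, 0.998, 0.0, -0.001]
force: [-2.0, 0.0, 12.3]
finger_gap: 0.002
```

Request:
drive_tool(increments=[[255,-0.2,0,-0.03,0,0,0],[255,-0.4,0,-0.03,0,0,0],[255,-0.6,0,-0.03,0,0,0],[255,-0.8,0,-0.03,0,0,0],[255,-0.8,0,-0.03,0,0,0]])

```text
t: 7.65
tcp_pos: [0.5749, -0.0312, 0.0355]
tool_rot: [0.061, 0.998, 0.001, -0.008]
force: [-10.6, -1.9, 17.2]
finger_gap: 0.001
```

```bash
python3 - <<'E'
from h import *
s=manip.sense();print(s['t'],s['tcp_pos'],s['force'])
im=manip.snapshot("scene")[150:280,260:400,::-1];im=cv2.resize(im,None,fx=4.5,fy=4.5,interpolation=cv2.INTER_CUBIC)
cv2.imwrite("pics/s4c.png",im)
E
```

```text
7.65 [ 0.57492145 -0.03118669  0.03547066] [-10.55766322  -1.88302656  17.15712778]
```

View pics/s4c.png

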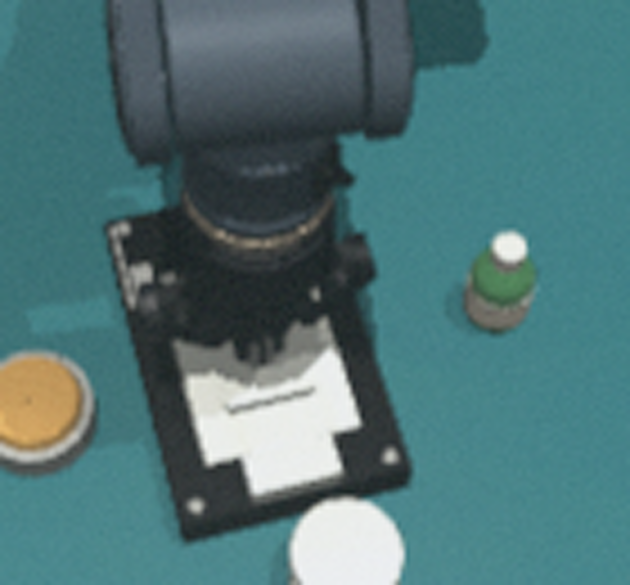

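Request:
drive_tool(increments=[[255,0,0,-0.05,0,0,0],[255,0,0,-0.1,0,0,0],[255,0,0,-0.15,0,0,0],[255,0,0,-0.15,0,0,0]])

```text
t: 8.1
tcp_pos: [0.5809, -0.0318, 0.0362]
tool_rot: [0.061, 0.998, 0.0, -0.001]
force: [-1.1, 0.9, 2.4]
finger_gap: -0.002
```

Request:
drive_tool(increments=[[255,0,0,0.05,0,0,0],[255,-0.2,0,0.05,0,0,0],[255,-0.4,0,0.05,0,0,0],[255,-0.5,0,0.05,0,0,0],[255,-0.5,0,0.05,0,0,0]])

```text
t: 8.6
tcp_pos: [0.5868, -0.0326, 0.0359]
tool_rot: [0.061, 0.998, 0.0, -0.0]
force: [-1.4, 0.2, 3.6]
finger_gap: -0.001
```

Request:
drive_tool(increments=[[255,-0.2,0,0,0,0,0],[255,-0.4,0,0,0,0,0],[255,-0.5,0,0,0,0,0],[255,-0.5,0,0,0,0,0]])

```text
t: 9.0
tcp_pos: [0.5906, -0.0332, 0.0359]
tool_rot: [0.061, 0.998, 0.0, -0.002]
force: [-5.3, 0.5, 4.3]
finger_gap: -0.0
```

```bash
python3 - <<'E'
from h import *
s=manip.sense();print(s['t'],s['tcp_pos'],s['force'])
im=manip.snapshot("scene")[150:280,260:400,::-1];im=cv2.resize(im,None,fx=4.5,fy=4.5,interpolation=cv2.INTER_CUBIC)
cv2.imwrite("pics/s5c.png",im)
E
```

```text
9.0 [ 0.59061151 -0.03315111  0.03585785] [-5.33102336  0.5345811   4.32685798]
```

View pics/s5c.png

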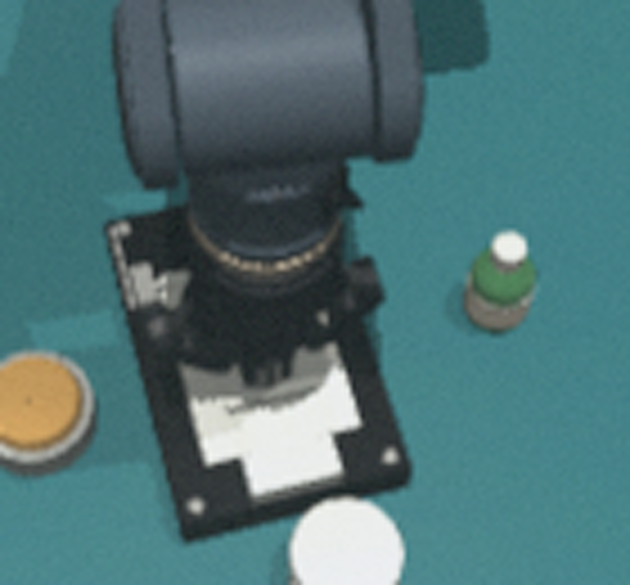

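The flap's front corners are at (207,465) and (360,430) in both of the last two views, so it may already be at the stop, carried along by friction. I'll compute the carriage position from those corners.

```bash
python3 - <<'E'
from h import *
o=np.array([.564,-.0315]);y=np.radians(-7);u=np.array([np.cos(y),np.sin(y)]);v=np.array([-u[1],u[0]])
S=lambda a,b:(260+a/4.5,150+b/4.5)
for n,p,z in(("plate L",(207,465),.036),("plate R",(360,430),.036),("rib",(229,410),.036),("rib",(313,391),.036),("lip",(250,500),.045),("lip ref edge",(290,443),.045)):
    q=plane("scene",S(*p),z);print(n,((q[:2]-o)@u*1e3).round(1),((q[:2]-o)@v*1e3).round(1))
E
```

```text
plate L 70.3 -42.7
plate R 72.0 43.6
rib 42.0 -23.1
rib 42.9 24.9
lip 98.9 -26.0
lip ref edge 73.1 3.2
```

The plate end sits at x≈68 mm once the camera bias is taken off, against 66 mm expected at a carriage of 16 mm. So the flap is fully slid, and the finger is now against the rib. I'll give it one short extra push, then back off the rib and lift away.

Request:
drive_tool(increments=[[255,-0.2,0,0,0,0,0],[255,-0.3,0,0,0,0,0],[255,-0.3,0,0,0,0,0],[255,0.1,0,-0.1,0,0,0],[255,0.2,0,-0.5,0,0,0],[255,0.2,0,-2,0,0,0],[255,0.2,0,-5,0,0,0],[255,0.2,0,-9,0,0,0],[255,6,0,-12,0,0,0],[255,11,0,-14,0,0,0],[255,16,0,-14,0,0,0],[255,16,0,-14,0,0,0]])

```text
t: 10.25
tcp_pos: [0.4293, -0.0126, 0.1778]
tool_rot: [0.061, 0.998, 0.0, -0.0]
force: [-0.0, 0.5, 0.0]
finger_gap: 0.001
```

```bash
python3 - <<'E'
from h import *
s=manip.sense();print(s['t'],s['tcp_pos'],s['force'])
im=manip.snapshot("scene")[150:280,260:400,::-1];im=cv2.resize(im,None,fx=4.5,fy=4.5,interpolation=cv2.INTER_CUBIC)
cv2.imwrite("pics/s6c.png",im)
E
```

```text
10.25 [ 0.42928949 -0.01264567  0.17777872] [-0.02592234  0.46693707  0.03594463]
```

View pics/s6c.png

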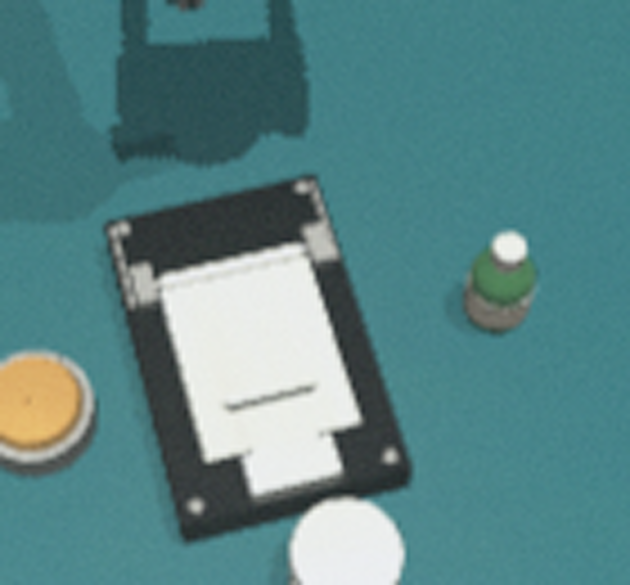

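The arm is clear and the flap stays shut. Its hinge edge has moved forward to (160,275)–(300,245), the tongue is beneath the lip at (290,460), and the spool, tin and flux bottle haven't moved.

```bash
python3 -c "
from station import manip
manip.sign_off()"
```

```text
the job is handed in; nothing more can be done
```

I folded the flap down with the closed fingertips, pressed it against its stop and slid it forward. I then backed off and handed the job in at about 10.3 s. The flap stays shut by itself.

- **Forces:** the highest reading after any move was about 17 N down and 11 N sideways, well under the 40 N limit.
- **How it slid:** friction under the pressed fingertip carried the flap along, not the rib as intended. Only the final push against the stop was on the rib.
- **Slide distance:** in the scene picture taken just before I let go, the plate end sits about 18 mm forward of where it would be at zero slide. That is after taking off a 3 mm camera bias, and it fits the 16 mm full stop.
- **Last picture, with the arm clear:** the flap is level with its tongue under the lip. The spool, tin and flux bottle look unmoved. The wrist force reads near zero.
- **Not checked:** the board is hidden under the shut flap, so I couldn't see it at the end. I didn't look at the screwdriver and tweezers again, but the arm never went near them.
- **Disagreements:** the top, scene and wrist views put the fixture up to about 6 mm apart. I worked from a compromise position.

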